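# Set the blank source selector by clicks and take it

### The arm

A 7-joint arm with a two-finger parallel gripper is mounted at the origin on the work surface. World frame = base frame: x ahead of the robot, y to its left, z up, the work surface at z = 0. Lengths are in m, angles in rad, forces in N, time in s.
With the tool pointing down it reaches from about 0.4 to 0.85 m from the base axis. Payload 6.9 kg.
Tool frame: the origin (TCP) lies midway between the tips of the shut fingers; the grasp point (between the pads) lies behind it (ctrl.pinch_z is the z of the grasp point in the tool frame, in m); z points along the fingers, y is the direction in which the jaws open and shut (so a half turn about z gives the same grasp; the last joint's range is limited). The gripper opens to 85 mm and grips with 20 to 120 N. Pads are 22 mm wide; open, the fingers measure 114 mm over their backs; the gripper's body (76 mm by 85 mm) begins 54 mm behind the grasp point. The pads swing forward as they close: fully open they stand 13 mm farther back than shut.
Start: joints at [-1.065, 0.507, -0.238, 1.5, 0.126, 1.149, -0.155], TCP at [0.244, 0.575, 0.231] pointing down, gripper open.
Joint ranges: [-3.08, 3.08], [-0.24, 2.05], [-1.43, 1.35], [0, 2.5], [-1.52, 4.66], [0.17, 1.96], [-2.89, 2.89]. Speed limits (rad/s): [2.39, 2.39, 3.14, 3.14, 3.14, 3.14, 3.14].

### API

Orientations are given as a unit quaternion [w, x, y, z].
In Python, from station import ctrl, get_state, vision, ticket, models gives the robot as it stands. Calls block until the motion is done:
- ctrl.movep(position, orientation): joint-space move of the TCP to a pose.
- ctrl.movel(position, frame=None, max_speed=0.15): straight line of the TCP; frame=None keeps the orientation; max_speed is the mean speed in m/s.
- ctrl.set_joints(angles): joint-space move.
- ctrl.ungrasp() and ctrl.close_gripper(force=None): open the fingers fully, or close them until they stop; force is the grip in N (None keeps the last).
- ctrl.pause(seconds).
- ctrl.ik(position, orientation): joint angles nearest the present ones, or None.
- get_state(): the state.
- vision.grab_frame(name): name is "side" or "top"; returns (picture, depth): 420x560x3 uint8, blue, green, red; 420x560 float32, m along the optical axis (not along the pixel's ray), 0 where there is no reading.
- vision.camera_info(name): a dict with "mtx" (3x3 intrinsics, pixels), "R" (3x3) and "t" (3): a world point X has camera coordinates R X + t. Camera axes: x right, y down, z forward; pixel columns grow to the right and rows downward; lengths in m; the calibration is good to about 2 mm. A picture is of the moment at which its call begins. camera_info takes no time and is no camera call.
A pose or a line that the arm cannot do raises ctrl.Unreachable and nothing moves.
- ticket.close_job(): hands the job in, once; it reports no verdict.
Trained networks look in the newest picture that a camera, given by its name, has taken for a name from the list of things; names that differ only in an ending like _2 or _b are one class to them, and where a whole thing is asked for, a point or a joint stands for the part that bears it (a point fixed in the world has none). Each returns a list of dicts, best first, with "p" (0 to 1); they miss things now and then, are a little off and sometimes report something else, mostly with a low value. They report only what shows in the picture. A call takes as long as a camera call.
- models.recognise(camera, target): "point" ([column, row] in pixels, amid what is visible of it).
- models.masks_of(camera, target): "mask" (420x560 bool, what is visible of it) and "point" ([column, row] in pixels, amid what is visible of it).
The state is a dict: "time": time; "qpos": joint angles; "qd": joint speeds; "tau": joint torques, N m; "tcp_pos": TCP position; "eef_rot": TCP orientation; "contact_force": force on the tool from outside, world axes, zero at the start; "wrist_torque": the same for the moment, N m; "width": finger opening in m.
Only numpy, scipy, OpenCV 4.12 (cv2) and the standard library are available. Lean on these libraries where they do the work, as an engineer would, in place of code of your own. Each camera call takes 0.05 s, during which the arm holds its last target.

### The job

The black knob on the grey selector box under the television is blank, so set it by feel: turn it anticlockwise all the way to its end stop, then clockwise exactly four clicks, and let go so that it rests in that click. Only then press the green button fully down and let it come up again. Do not force the stop so that the box twists on its rubber feet, and leave everything else on the shelf where it is.

Things in the scene. Friction and masses are not known exactly. Their poses are not given: they have to be found in the camera images.
- selector_mat: Thin black rubber mat, 180 x 260 x 3 mm, fixed to the shelf; the grey selector box (150 x 230 mm, top 61 mm above the shelf) stands on it. Origin: on the shelf directly below the knob's axis. x: the 150 mm way of the box; y: the 230 mm way, the box reaching from y = -165 to +65 mm; z up.
- box_mid (a point): Point of the mat, at shelf height, under the middle of the box. The box can twist about the knob's axis on its soft feet (about 6 N m per rad: 2 to 5 mm at the far end when a click is turned) and springs back. Keep the torque on the knob below 0.4 N m: more forces the stop. A grip of about 12 N turns it through the clicks without slipping.
- knob_spot (a point): Centre of the flat top of the knob, 99 mm above the shelf, fixed, axes as the mat's. The knob is round and blank, black, finely fluted, with a silver disc on top, 40 mm across, 36 mm high (63 to 99 mm above the shelf), axis vertical. It turns 180 degrees in all: seven click positions, the first at the anticlockwise end stop (seen from above), six more clockwise. Its start is unknown.
- knob_foot (a point): The knob's axis at the box top, 61 mm above the shelf, fixed. Clicks are uneven, 20 to 35 degrees apart, and must be felt: leaving a click is resisted with 0.08 to 0.2 N m; about halfway the resistance flips and it snaps on into the next click. Let go anywhere, it falls into the nearer click. Against an end stop the torque rises above 0.25 N m.
- take_top (a point): Centre of the top of the green push button, 26 mm across, in a black housing on the box, 110 mm from the knob's axis towards the mat's -y. It goes down 6 mm; fully down takes 5 N.
- take (a joint): Travel of the green button, m: 0 up, 0.006 fully down.
- rack: Grey plastic rack, 150 x 115 x 56 mm, fixed, with four slots holding game cases; origin under its centre.
- case0: Game case standing in the rack, 135 x 16.5 x 170 mm; origin under its centre. Leave alone.
- case1: As case0.
- case2: As case0.
- case3: As case0.
- torch: Chrome lighter-shaped torch standing up, 36 x 13 x 60 mm; origin under its centre. Leave alone.
- ashtray: Round glass ashtray with coins, 110 mm across, 33 mm high; origin under its centre. Leave alone.
- coaster: Blue silicone coaster, 96 mm across, 6 mm thick, fixed; origin under its centre.
- remote: Black remote control lying flat, 165 (its x) x 44 x 18 mm; origin under its centre. Leave alone.

How it is judged:
On the way, in this order (a step that is already met when the one before it is completed fails the run):
1. the knob is at its anticlockwise end stop (distance between wiper and terminal0 below 0.003 m), for 0.1 s.
2. the knob rests four clicks clockwise from the stop, let go (distance between wiper and terminal4 below 0.003 m and contact force between the fingers and knob below 0.3 N), for 0.2 s.
3. the green button is fully down with the knob at the fourth click (distance between wiper and terminal4 below 0.003 m and value of joint take above 0.0048 m), for 0.05 s.
At the end, for the whole second after the job is handed in: The knob rests in the fourth click from its anticlockwise stop (within 6.5 degrees), the button is up again (within 1 mm), and the box stands as it stood (its far end within 4 mm) (distance between wiper and terminal4 below 0.003 m and value of joint take below 0.001 m and distance of corner from where it was at the start of the episode below 0.004 m); the robot touches nothing.
It fails at once if the button pressed (over 3 mm) while the knob is not at the fourth click (value of joint take above 0.003 m and distance between wiper and terminal4 above 0.003 m).
It fails at once if the stop forced: the box twisted on its feet by more than 13 mm at its far end (distance of corner from where it was at the start of the episode above 0.013 m).
It fails at once if a bystander moved by more than 20 mm (distance of any of torch, ashtray, remote, case0, case1, case2, case3 from where it was at the start of the episode above 0.02 m).
It also fails if it takes over 72 s, if anything falls off the work surface, if the arm or the gripper's body presses on something with over 40 N, if the wrist force passes 120 N, or if a joint passes its speed limit or range.

## Working session

There is one attempt and no reset: what is moved stays moved. The work goes in short steps, each a Python script; the robot and the scene stay as the last script left them, time stands still between calls to the robot, and variables do not carry over. Pictures are saved under pics/ and viewed, and the job is handed in when it is done.

View pics/side0.png

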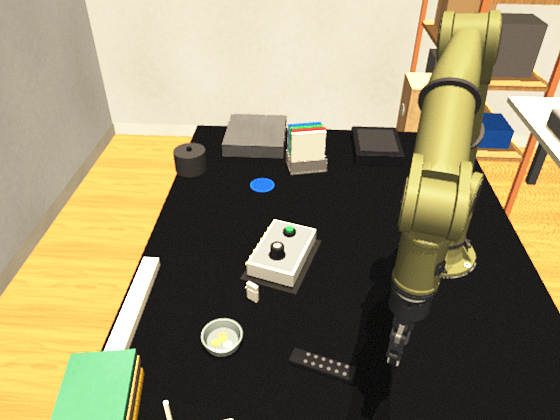

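View pics/top0.png

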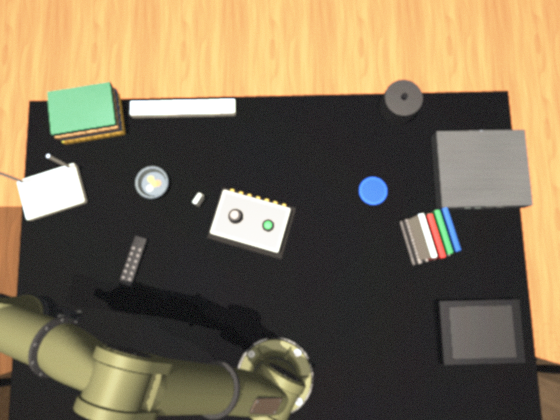

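The top view shows the knob near (235,215) and the green button near (268,226). In the side view they are near (277,246) and (289,231). Next I'll localise both.

```bash
cat > h.py <<'E'
import numpy as np, cv2
from station import ctrl,get_state,vision,models
def onplane(n,uv,z):
    c=vision.camera_info(n);r=c["R"].T@np.linalg.inv(c["mtx"])@np.array([uv[0],uv[1],1.]);o=-c["R"].T@c["t"]
    return o+r*(z-o[2])/r[2]
def unproj(n,us,vs,ds):
    c=vision.camera_info(n);P=np.linalg.inv(c["mtx"])@np.stack([us,vs,np.ones(len(us))])*ds
    return (c["R"].T@(P-c["t"][:,None])).T
E
python3 - <<'E'
from h import *
for n in("side","top"):
    p,d=vision.grab_frame(n)
    np.save(f"d_{n}.npy",d)
    for t,z in(("knob_spot",.099),("take_top",.08),("selector_mat",.061)):
        for f in (models.recognise,models.masks_of):
            for r in f(n,t)[:2]:
                u,v=r["point"]; print(n,t,f.__name__ if hasattr(f,'__name__') else '',r["p"],r["point"],onplane(n,(u,v),z).round(4),r["mask"].sum() if "mask" in r else "")
    hsv=cv2.cvtColor(p,cv2.COLOR_BGR2HSV)
    g=(hsv[...,0]>50)&(hsv[...,0]<80)&(hsv[...,1]>120)
    R=slice(200,260);m=np.zeros_like(g);m[R,200:330]=g[R,200:330]
    v,u=np.nonzero(m);print("green",u.mean(),v.mean(),len(u),unproj(n,u,v,d[v,u]).mean(0))
    u0,v0=(277,246) if n=="side" else(235,215)
    v,u=np.mgrid[v0-16:v0+17,u0-16:u0+17].reshape(2,-1)
    X=unproj(n,u,v,d[v,u]);k=abs(X[:,2]-.099)<.008;print("ktop",k.sum(),X[k].mean(0), (X[k].min(0)+X[k].max(0))/2, np.ptp(X[k],axis=0))
    c=p[v0-25:v0+26,u0-25:u0+60] ;cv2.imwrite(f"pics/{n}_crop.png",cv2.resize(c,None,fx=8,fy=8,interpolation=0))
E
```

```text
side knob_spot call 0.67 [286.0, 256.4] [0.4858 0.1632 0.099 ] 
side knob_spot call 0.81 [283.2, 252.4] [0.4947 0.1464 0.099 ] 3765
side knob_spot call 0.71 [260.0, 185.8] [ 0.5933 -0.1997  0.099 ] 275
side take_top call 0.36 [291.2, 227.1] [0.4759 0.0024 0.08  ] 
side take_top call 0.35 [307.6, 129.1] [ 0.4287 -0.6834  0.08  ] 90
side selector_mat call 0.95 [282.2, 255.4] [0.4988 0.1175 0.061 ] 
side selector_mat call 0.58 [284.9, 255.6] [0.4906 0.1179 0.061 ] 3796
green 289.0 229.4318181818182 44 [0.48153498 0.04215137 0.10221759]
ktop 120 [0.51605118 0.12109852 0.09828119] [0.51619754 0.11847149 0.09731684] [0.03920161 0.04069058 0.01249134]
top knob_spot call 0.82 [249.8, 221.5] [0.4912 0.0674 0.099 ] 
top knob_spot call 0.55 [132.6, 260.1] [0.3777 0.4353 0.099 ] 
top take_top call 0.47 [269.0, 224.7] [0.482  0.0072 0.08  ] 
top take_top call 0.48 [267.1, 223.5] [0.486  0.0133 0.08  ] 42
top take_top call 0.32 [438.9, 231.2] [ 0.4487 -0.5371  0.08  ] 359
top selector_mat call 0.66 [250.4, 223.2] [0.4906 0.0682 0.061 ] 
top selector_mat call 0.69 [250.0, 223.2] [0.4907 0.0695 0.061 ] 4043
top selector_mat call 0.44 [267.4, 221.8] [0.494  0.0128 0.061 ] 60
green nan nan 0 [nan nan nan]
ktop 128 [0.51589952 0.1151336  0.0988102 ] [0.51625411 0.11457762 0.09873016] [0.03893114 0.03834898 0.0149891 ]<stdin>:12: RuntimeWarning: Mean of empty slice.
  ret = ret.dtype.type(ret / rcount)
  ret = um.true_divide(
```

```bash
python3 - <<'E'
from h import *
for n,(u0,v0) in (("side",(277,246)),("top",(235,215))):
    p,d=vision.grab_frame(n)
    c=p[v0-35:v0+50,u0-40:u0+70];cv2.imwrite(f"pics/{n}_crop2.png",cv2.resize(c,None,fx=7,fy=7,interpolation=0))
    v,u=np.mgrid[170:300,190:330].reshape(2,-1)
    X=unproj(n,u,v,d[v,u]);k=(abs(X[:,2]-.061)<.006)&(abs(X[:,0]-.49)<.2)&(abs(X[:,1]-.06)<.2)
    g=p[v,u].mean(1)>100
    k&=g
    m=np.zeros((420,560),np.uint8);m[v[k],u[k]]=1
    nn,l,s,_=cv2.connectedComponentsWithStats(m);j=1+np.argmax(s[1:,4]);k2=l[v,u]==j
    Y=X[k2];r=cv2.minAreaRect(Y[:,:2].astype(np.float32)*1000);print(n,k2.sum(),r,Y[:,2].mean())
    b=(abs(X[:,2]-.099)<.004);b&=(np.hypot(X[:,0]-.516,X[:,1]-.117)<.03);print(n,"knobtop",b.sum(),u[b].mean(),v[b].mean(),onplane(n,(u[b].mean(),v[b].mean()),.099))
E
```

```text
side 2039 ((501.8274230957031, 70.54133605957031), (234.5110626220703, 151.20033264160156), 72.73197937011719) 0.061495055518264105
side knobtop 96 276.28125 246.11458333333334 [0.51667456 0.11960097 0.099     ]
top 2659 ((501.5870056152344, 68.2886734008789), (230.20240783691406, 150.70343017578125), 72.787841796875) 0.06182477102660225
top knobtop 102 234.72549019607843 214.13725490196077 [0.51589789 0.11504384 0.099     ]
```

```bash
python3 -c "
import cv2,numpy as np
a=cv2.imread('pics/side_crop2.png');b=cv2.imread('pics/top_crop2.png')
cv2.imwrite('pics/both.png',np.vstack([a[:,:],b])[:,:770] if 0 else cv2.resize(np.hstack([a,b]),(800,310),interpolation=0))"
```

```text
(no output)
```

View pics/top_crop2.png

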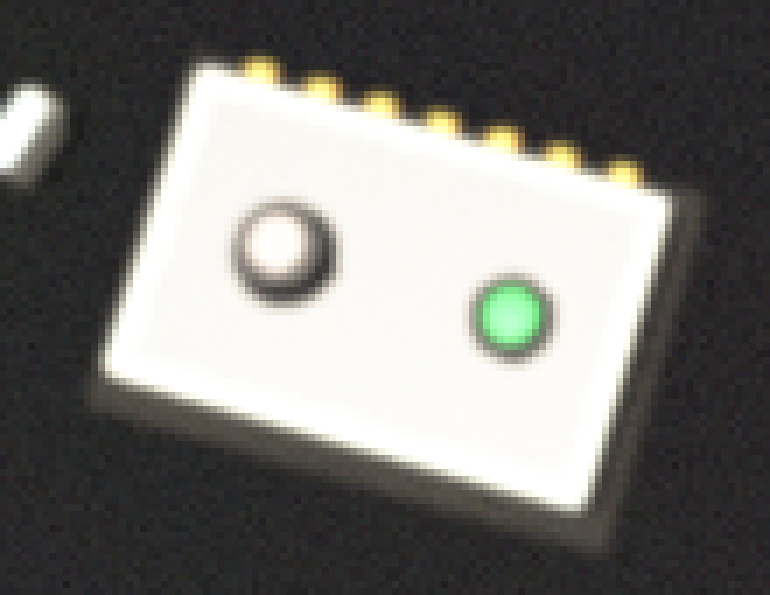

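View pics/side_crop2.png

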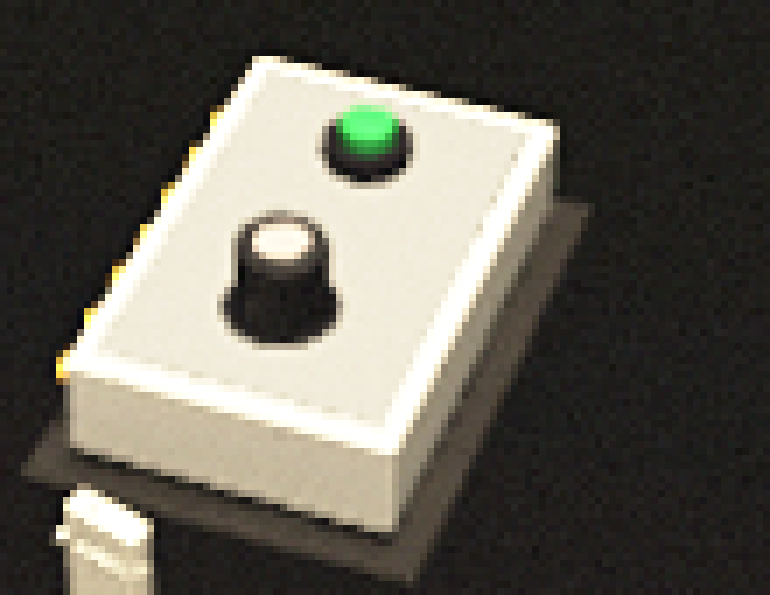

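Geometry checks out. The box measures 230 x 151 mm with its top at 61.5 mm, the knob's axis is at about (0.5165, 0.117), and the button at about (0.484, 0.012). Next I'll plan the approach, leaving room on the last joint.

```bash
cat >> h.py <<'E'
from scipy.spatial.transform import Rotation as Ro
K=np.array([.5165,.1170]); D=np.array([.2966,.955]); B=K-.11*D
def quat(yaw): # tool down; yaw of tool x
    q=(Ro.from_euler('z',yaw)*Ro.from_euler('x',np.pi)).as_quat(); return q[[3,0,1,2]]
E
python3 - <<'E'
from h import *
q0=get_state()["qpos"]
for yd in range(-180,181,30):
    q=ctrl.ik([*K,.2],quat(np.radians(yd)))
    q2=ctrl.ik([*K,.072],quat(np.radians(yd)))
    print(yd,None if q is None else q.round(2),None if q2 is None else q2.round(2))
print(ctrl.ik([*B,.15],quat(0)))
d=np.load("d_top.npy")
# heights near knob
v,u=np.mgrid[150:290,150:330].reshape(2,-1);X=unproj("top",u,v,d[v,u])
k=(X[:,2]>.02)&(X[:,2]<.2)&(np.hypot(*(X[:,:2]-K).T)<.2)&(abs((X[:,:2]-K)@[D[1],-D[0]])>.09);print(k.sum(),X[k].min(0),X[k].max(0))
k=(np.hypot(*(X[:,:2]-B).T)<.012);print("btn z",np.median(X[k,2]),X[k,2].max(), )
E
```

```text
-180 [-0.15  0.39 -0.17  1.8   0.08  0.96  1.22] [-0.13  0.55 -0.2   1.95  0.18  0.65  1.12]
-150 [-0.04  0.4  -0.33  1.8   0.15  0.97  1.67] [-0.04  0.56 -0.35  1.95  0.29  0.68  1.53]
-120 [ 0.05  0.41 -0.46  1.8   0.21  0.98  2.12] [ 0.05  0.58 -0.48  1.95  0.41  0.71  1.94]
-90 [ 0.15  0.43 -0.61  1.8   0.29  1.    2.57] [ 0.13  0.61 -0.62  1.95  0.51  0.74  2.36]
-60 [-0.95  0.63  1.15  1.81 -0.64  1.13 -2.2 ] [ 0.22  0.65 -0.77  1.95  0.62  0.8   2.77]
-30 [-0.95  0.63  1.15  1.81 -0.64  1.13 -1.67] [-0.83  0.75  0.95  1.96 -0.81  0.87 -1.53]
0 [-0.61  0.42  0.5   1.81 -0.24  0.97 -1.58] [-0.53  0.58  0.41  1.96 -0.36  0.67 -1.48]
30 [-0.54  0.41  0.39  1.8  -0.18  0.96 -1.12] [-0.49  0.57  0.34  1.96 -0.3   0.66 -1.02]
60 [-0.48  0.4   0.31  1.8  -0.15  0.96 -0.64] [-0.43  0.56  0.25  1.96 -0.22  0.65 -0.57]
90 [-0.4   0.39  0.19  1.8  -0.09  0.96 -0.17] [-0.36  0.55  0.14  1.95 -0.12  0.64 -0.15]
120 [-0.32  0.39  0.08  1.8  -0.03  0.96  0.29] [-0.28  0.55  0.02  1.95 -0.02  0.64  0.27]
150 [-0.24  0.38 -0.04  1.8   0.02  0.96  0.76] [-0.21  0.55 -0.09  1.95  0.08  0.64  0.7 ]
180 [-0.15  0.39 -0.17  1.8   0.08  0.96  1.22] [-0.13  0.55 -0.2   1.95  0.18  0.65  1.12]
[-0.44232288  0.4251341   0.52207057  1.98486327 -0.28963008  0.80402946
 -1.32648711]Traceback (most recent call last):
  File "<stdin>", line 11, in <module>
    return umr_minimum(a, axis, None, out, keepdims, initial, where)
ValueError: zero-size array to reduction operation minimum which has no identity
```

```bash
python3 - <<'E'
from h import *
q=ctrl.ik([*K,.2],quat(np.radians(120)));q[6]=-1.6
ctrl.set_joints(q); s=get_state(); print(s["time"],s["qpos"].round(3),s["tcp_pos"],s["contact_force"],s["wrist_torque"],s["tau"])
q[6]=-1.55;ctrl.set_joints(q);s=get_state(); print(s["time"],s["qpos"][6],s["wrist_torque"],s["tau"][6])
p,d=vision.grab_frame("top");cv2.imwrite("pics/top1.png",p)
p,d=vision.grab_frame("side");cv2.imwrite("pics/side1.png",p)
E
```

```text
2.8333 [-0.323  0.386  0.074  1.801 -0.035  0.955 -1.6  ] [0.51645261 0.11821919 0.20003291] [-1.26883034  0.06857215 -0.23077649] [0.00873273 0.0077789  0.02273051] [ 5.59878163e-01 -5.13403201e+01  1.82732664e+00 -2.24777037e+01
  5.32307883e-02  7.63739285e-03 -1.27678641e-02]
3.0833 -1.5509093305042931 [0.0063296  0.03908314 0.0071769 ] 0.3013611026108265
```

View pics/side1.png

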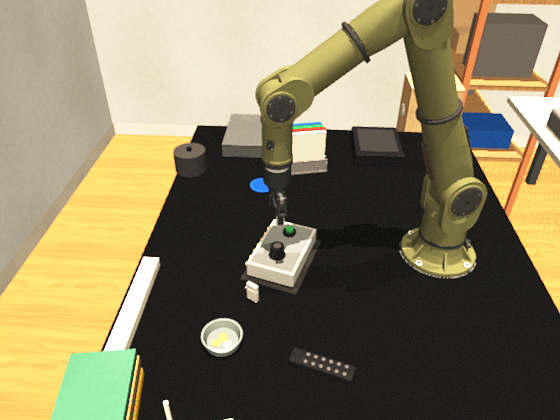

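The gripper hangs above the knob at about (280,222) and nothing has been touched. Going down and gripping.

```bash
python3 - <<'E'
from h import *
def pr():
    s=get_state(); print(round(s["time"],2),s["qpos"].round(3),s["tcp_pos"].round(4),s["contact_force"].round(2),s["wrist_torque"].round(3),round(s["width"],4))
ctrl.movel([*K,.12]);pr()
ctrl.movel([*K,.072],max_speed=.08);pr()
vision.grab_frame("top")
p,d=vision.grab_frame("side");cv2.imwrite("pics/side2.png",cv2.resize(p[180:300,210:370],None,fx=4,fy=4))
ctrl.close_gripper(20);pr();ctrl.pause(.1);pr()
E
```

```text
3.87 [-0.314  0.48   0.067  1.904 -0.045  0.758 -1.541] [0.5169 0.1171 0.1205] [-0.04  0.16  0.78] [-0.021 -0.025 -0.053] 0.0852
4.62 [-0.308  0.548  0.059  1.954 -0.051  0.641 -1.535] [0.5168 0.1171 0.0723] [ 1.03 -0.84  0.23] [-0.016  0.021 -0.011] 0.0851
5.2 [-0.308  0.548  0.059  1.954 -0.051  0.641 -1.535] [0.5167 0.1166 0.0724] [-0.91 -1.56  5.41] [-0.397  0.133 -0.026] 0.0393
5.3 [-0.308  0.548  0.059  1.954 -0.051  0.64  -1.535] [0.5167 0.1165 0.0724] [-0.74 -2.4   5.42] [-0.451  0.205  0.006] 0.0394
```

View pics/side2.png

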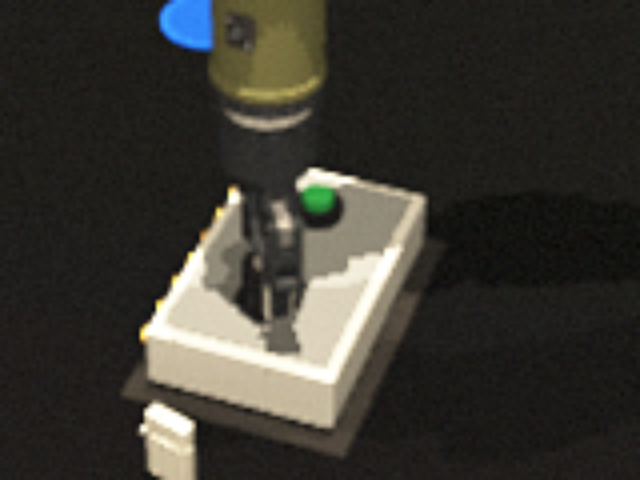

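Gripped centred (39.3 mm wide, small side force). Turning anticlockwise (+q7) in small steps, reading the torque.

```bash
cat >> h.py <<'E'
def tz(n=1):
    return get_state()["wrist_torque"][2]
def step(q,ddeg):
    q[6]+=np.radians(ddeg); ctrl.set_joints(q); return tz()
E
python3 - <<'E'
from h import *
q=get_state()["qpos"].copy();q0=q[6];out=[]
for i in range(40):
    last=abs(out[-1][1]) if out else 0
    t=step(q,2.5 if last<.1 else 1.5)
    out.append((round(np.degrees(q[6]-q0),1),round(t,3)))
    if abs(t)>.25:
        ctrl.pause(.05);t2=tz();out.append(("chk",round(t2,3)))
        if abs(t2)>.25: break
print(*out);s=get_state();print(s["time"],s["qpos"][6],s["tcp_pos"],s["contact_force"])
np.save("q.npy",q)
E
```

```text
(np.float64(2.5), np.float64(-0.19)) (np.float64(4.0), np.float64(-0.13)) (np.float64(5.5), np.float64(-0.177)) (np.float64(7.0), np.float64(-0.133)) (np.float64(8.5), np.float64(-0.121)) (np.float64(10.0), np.float64(-0.046)) (np.float64(12.5), np.float64(-0.058)) (np.float64(15.0), np.float64(-0.075)) (np.float64(17.5), np.float64(-0.065)) (np.float64(20.0), np.float64(-0.01)) (np.float64(22.5), np.float64(0.009)) (np.float64(25.0), np.float64(0.064)) (np.float64(27.5), np.float64(0.159)) (np.float64(29.0), np.float64(0.121)) (np.float64(30.5), np.float64(0.089)) (np.float64(33.0), np.float64(0.037)) (np.float64(35.5), np.float64(-0.163)) (np.float64(37.0), np.float64(-0.138)) (np.float64(38.5), np.float64(-0.124)) (np.float64(40.0), np.float64(-0.11)) (np.float64(41.5), np.float64(-0.15)) (np.float64(43.0), np.float64(-0.086)) (np.float64(45.5), np.float64(-0.082)) (np.float64(48.0), np.float64(-0.041)) (np.float64(50.5), np.float64(0.014)) (np.float64(53.0), np.float64(0.006)) (np.float64(55.5), np.float64(0.013)) (np.float64(58.0), np.float64(0.123)) (np.float64(59.5), np.float64(0.057)) (np.float64(62.0), np.float64(0.08)) (np.float64(64.5), np.float64(0.117)) (np.float64(66.0), np.float64(0.002)) (np.float64(68.5), np.float64(-0.17)) (np.float64(70.0), np.float64(-0.231)) (np.float64(71.5), np.float64(-0.088)) (np.float64(74.0), np.float64(-0.094)) (np.float64(76.5), np.float64(-0.087)) (np.float64(79.0), np.float64(-0.029)) (np.float64(81.5), np.float64(-0.056)) (np.float64(84.0), np.float64(-0.003))
15.3 -0.0709645426325275 [0.51553817 0.11730471 0.07241858] [-5.36317786  4.5252542   8.58404213]
```

Clear click pattern so far: stable clicks at about 0, 33.5 and 66 degrees, with the flips between them. Continuing.

```bash
python3 - <<'E'
from h import *
q=np.load("q.npy");q0=-1.535;out=[]
for i in range(32):
    last=out[-1][1] if out else 0
    t=step(q,2.5 if last>-.1 else 1.5)
    out.append((float(round(np.degrees(q[6]-q0),1)),float(round(t,3))))
    if abs(t)>.25:
        ctrl.pause(.05);t2=tz();out.append(("chk",float(round(t2,3))))
        if abs(t2)>.25: break
print(*out);s=get_state();print(s["time"],s["qpos"][6],s["tcp_pos"],s["contact_force"],s["width"])
np.save("q.npy",q)
E
```

```text
(86.5, -0.018) (89.0, 0.08) (91.5, 0.033) (94.0, 0.045) (96.5, 0.11) (99.0, 0.121) (101.5, -0.11) (103.0, -0.196) (104.5, -0.133) (106.0, -0.18) (107.5, -0.277) ('chk', -0.43)
18.1 0.33845233485520115 [0.51507411 0.11716905 0.07239829] [-6.45324138  4.35438537  9.33228241] 0.039206705349390754
```

```bash
python3 - <<'E'
from h import *
def m(n=4):
    r=[]
    for _ in range(n): ctrl.pause(.03); r.append(tz())
    return round(float(np.mean(r)),3),round(float(np.std(r)),3)
q=np.load("q.npy");q0=-1.535
print("now",m(2))
for d in (-2,-2,-1.5,1.5,1,1):
    step(q,d);print(round(np.degrees(q[6]-q0),1),round(float(np.degrees(get_state()['qpos'][6]-q0)),2),m())
np.save("q.npy",q);print(get_state()["time"])
E
```

```text
now (-0.362, 0.046)
105.5 105.34 (-0.205, 0.026)
103.5 103.34 (-0.139, 0.025)
102.0 101.85 (-0.085, 0.046)
103.5 103.37 (-0.157, 0.013)
104.5 104.36 (-0.159, 0.019)
105.5 105.36 (-0.198, 0.038)
20.4667
```

The torque rises steadily to 0.36 N m, above any click, so this is the anticlockwise stop. Now clockwise, counting flips.

```bash
python3 - <<'E'
from h import *
q=np.load("q.npy");q0=-1.535;out=[]
while np.degrees(q[6]-q0)>-2:
    t=step(q,-3 if not out or out[-1][1]<.1 else -2.)
    out.append((float(round(np.degrees(q[6]-q0),1)),float(round(t,3))))
    if abs(t)>.3: break
print(*out);s=get_state();print(s["time"],s["qpos"][6],s["tcp_pos"],s["contact_force"],s["width"])
np.save("q.npy",q)
E
```

```text
(102.5, -0.089) (99.5, 0.143) (97.5, 0.158) (95.5, 0.116) (93.5, 0.047) (90.5, 0.095) (87.5, 0.06) (84.5, -0.017) (81.5, 0.045) (78.5, -0.063) (75.5, -0.048) (72.5, -0.154) (69.5, -0.136) (66.5, 0.05) (63.5, 0.236) (61.5, 0.128) (59.5, 0.131) (57.5, 0.116) (55.5, 0.081) (52.5, -0.021) (49.5, 0.021) (46.5, 0.021) (43.5, -0.119) (40.5, -0.068) (37.5, -0.156) (34.5, -0.061) (31.5, 0.146) (29.5, 0.225) (27.5, 0.127) (25.5, 0.147) (23.5, 0.115) (21.5, 0.074) (18.5, -0.008) (15.5, 0.024) (12.5, 0.004) (9.5, -0.075) (6.5, -0.118) (3.5, -0.12) (0.5, -0.045) (-2.5, 0.131)
30.4667 -1.5758173565212195 [0.51677488 0.11637304 0.07243596] [-2.96091951  2.96886038  4.79403027] 0.03911309825754057
```

Three clicks clockwise so far (67, 34 and 0 degrees). One more to go.

```bash
python3 - <<'E'
from h import *
q=np.load("q.npy");q0=-1.535;out=[];neg=0
while np.degrees(q[6]-q0)>-45:
    t=step(q,-2.)
    a=float(np.degrees(q[6]-q0));out.append((round(a,1),float(round(t,3))))
    if t<-.05: neg+=1
    if abs(t)>.3: break
    if neg>=2 and t>-.03 and a<-18: break
print(*out);s=get_state();print(s["time"],s["qpos"][6],s["tcp_pos"],s["contact_force"],s["width"])
np.save("q.npy",q)
E
```

```text
(-4.5, 0.158) (-6.5, 0.129) (-8.5, 0.133) (-10.5, 0.009) (-12.5, 0.031) (-14.5, 0.076) (-16.5, -0.033) (-18.5, -0.026) (-20.5, -0.018) (-22.5, -0.061) (-24.5, -0.074) (-26.5, -0.089) (-28.5, -0.071) (-30.5, 0.064)
33.9667 -2.064485862942032 [0.51676393 0.11582919 0.07243184] [-2.389343    1.02775601  6.04202845] 0.03916036854679429
```

Fourth click at about -30 degrees, torque near zero. Letting go and lifting.

```bash
python3 - <<'E'
from h import *
def pr():
    s=get_state(); print(round(s["time"],2),s["qpos"].round(3),s["tcp_pos"].round(4),s["contact_force"].round(2),s["wrist_torque"].round(3),round(s["width"],4))
ctrl.ungrasp();ctrl.pause(.4);pr()
s=get_state()["tcp_pos"];ctrl.movel([s[0],s[1],.15]);pr()
# fingers parallel, jaw axis perpendicular to knob-button line: closed tips over button
for yd in range(-180,181,30):
    q=ctrl.ik([*B,.13],quat(np.radians(yd)));print(yd,None if q is None else q.round(2))
p,d=vision.grab_frame("top");cv2.imwrite("pics/top3.png",p[150:290,170:330].repeat(4,0).repeat(4,1))
p,d=vision.grab_frame("side");cv2.imwrite("pics/side3.png",cv2.resize(p[180:300,210:370],None,fx=4,fy=4))
E
```

```text
34.88 [-0.308  0.548  0.059  1.954 -0.051  0.64  -2.067] [0.5167 0.1165 0.0724] [ 0.67  0.41 -0.2 ] [0.019 0.013 0.022] 0.0853
35.55 [-0.317  0.443  0.071  1.871 -0.041  0.829 -2.077] [0.5163 0.1165 0.1495] [ 0.32 -0.16 -0.27] [-0.    -0.012  0.024] 0.0853
-180 [ 0.69  0.67 -1.23  2.    0.75  1.03  0.67]
-150 [ 0.69  0.67 -1.23  2.    0.75  1.03  1.19]
-120 [-0.77  0.68  1.16  2.01 -0.77  0.97 -2.88]
-90 [-0.43  0.45  0.5   2.01 -0.31  0.75 -2.88]
-60 [-0.28  0.42  0.28  2.01 -0.17  0.73 -2.51]
-30 [-0.18  0.41  0.14  2.01 -0.09  0.73 -2.08]
0 [-0.08  0.41  0.    2.01 -0.    0.73 -1.65]
30 [ 0.03  0.41 -0.14  2.    0.08  0.73 -1.21]
60 [ 0.13  0.42 -0.29  2.    0.17  0.74 -0.78]
90 [ 0.23  0.43 -0.43  2.    0.25  0.76 -0.35]
120 [ 0.33  0.45 -0.57  2.    0.34  0.78  0.08]
150 [ 0.42  0.48 -0.72  2.    0.43  0.82  0.5 ]
180 [ 0.69  0.67 -1.23  2.    0.75  1.03  0.67]
```

View pics/side3.png

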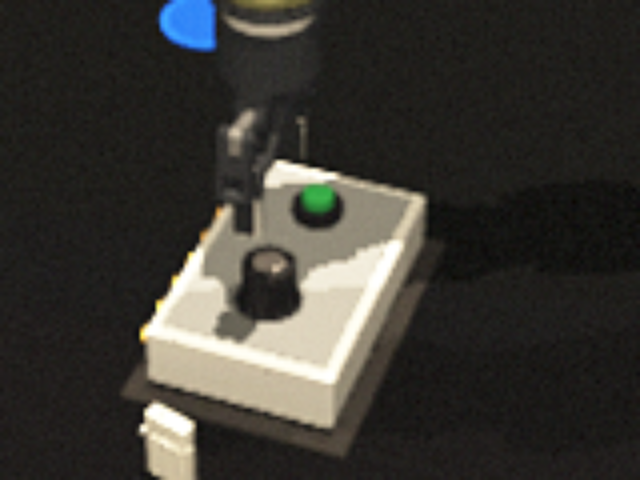

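View pics/top3.png

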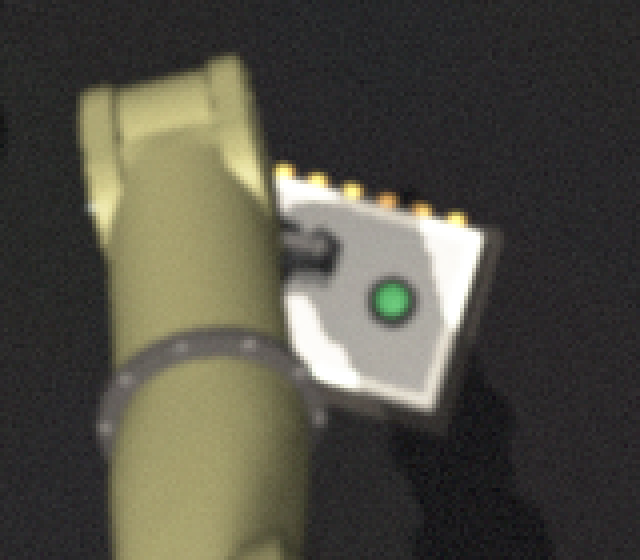

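Released. The knob stands free, the box looks unmoved, and the green button is at about (267.8,225.5) in the top view. Measuring its height, then pressing.

```bash
python3 - <<'E'
from h import *
p,d=vision.grab_frame("top")
v,u=np.mgrid[222:230,264:272].reshape(2,-1);X=unproj("top",u,v,d[v,u])
g=p[v,u].astype(int);k=(g[:,1]>g[:,2]+40)
print(k.sum(),X[k].mean(0),np.median(X[k,2]),X[k,2].std(),onplane("top",(u[k].mean(),v[k].mean()),.08),B)
ctrl.movep([*B,.15],quat(np.radians(72.7)));ctrl.close_gripper(20);ctrl.pause(.2)
s=get_state();print(s["time"],s["tcp_pos"],s["contact_force"],s["width"])
p,d=vision.grab_frame("side");cv2.imwrite("pics/side4.png",cv2.resize(p[180:300,210:370],None,fx=4,fy=4))
E
```

```text
51 [0.48095661 0.01177453 0.08235986] 0.08249479551250315 0.004873941650198664 [0.48125296 0.01184525 0.08      ] [0.483874 0.01195 ]
38.0083 [0.48388216 0.0119197  0.15000426] [0.30774539 0.49336277 0.17583133] -0.00020583755368737473
```

View pics/side4.png

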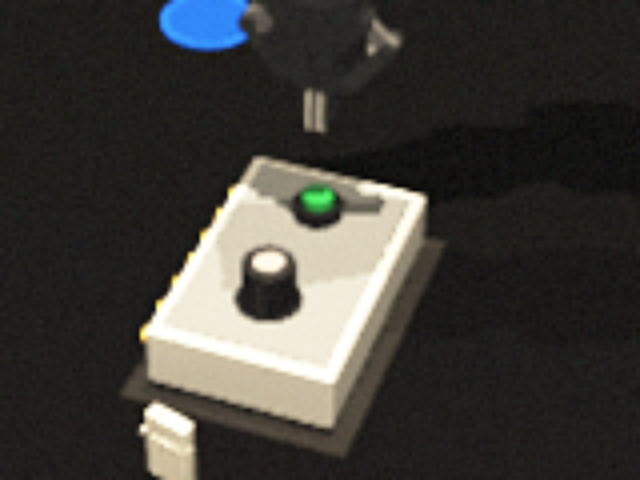

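The closed fingertips hang over the button, and its top is at z of about 0.082. Pressing step by step.

```bash
python3 - <<'E'
from h import *
b=np.array([.4825,.012])
ctrl.movel([*b,.09],max_speed=.1)
out=[];z=.09;c=None
while z>.07:
    z-=.001;ctrl.movel([*b,z],max_speed=.05);s=get_state();f=s["contact_force"][2]
    out.append((round(z,4),round(float(s["tcp_pos"][2]),4),round(float(f),2)))
    if f>9: break
ctrl.pause(.2);print(get_state()["contact_force"],get_state()["tcp_pos"])
print(*out);print(get_state()["time"])
E
```

```text
[-1.47681606 -0.79122283 14.43740831] [0.48333012 0.01180268 0.07691727]
(0.089, 0.0894, -0.37) (0.088, 0.0881, 0.78) (0.087, 0.0869, -0.82) (0.086, 0.0859, 0.41) (0.085, 0.0849, 0.12) (0.084, 0.084, 0.63) (0.083, 0.0831, 0.81) (0.082, 0.082, 2.25) (0.081, 0.081, 3.0) (0.08, 0.08, 3.74) (0.079, 0.079, 2.55) (0.078, 0.078, 4.08) (0.077, 0.0771, 5.26) (0.076, 0.0769, 14.14)
42.5083
```

The button bottomed out after about 6 mm at 5 N, then hit a hard stop. Releasing, backing off and checking.

```bash
python3 - <<'E'
from h import *
ctrl.movel([.4825,.012,.16],max_speed=.08)
q=ctrl.ik([.45,-.2,.3],quat(np.radians(72.7)))
ctrl.movep([.45,-.2,.3],quat(np.radians(72.7)));ctrl.pause(.5)
s=get_state();print(s["time"],s["tcp_pos"],s["contact_force"])
for n,(u0,v0) in (("side",(277,246)),("top",(235,215))):
    p,d=vision.grab_frame(n);cv2.imwrite(f"pics/{n}5.png",p)
    v,u=np.mgrid[170:300,190:330].reshape(2,-1)
    X=unproj(n,u,v,d[v,u]);k=(abs(X[:,2]-.061)<.006)&(p[v,u].mean(1)>100)
    m=np.zeros((420,560),np.uint8);m[v[k],u[k]]=1
    nn,l,st,_=cv2.connectedComponentsWithStats(m);j=1+np.argmax(st[1:,4])
    Y=X[l[v,u]==j];print(n,len(Y),cv2.minAreaRect(Y[:,:2].astype(np.float32)*1000))
a=cv2.imread("pics/side5.png")[160:360,180:380];b=cv2.imread("pics/top5.png")[140:340,120:320]
cv2.imwrite("pics/end.png",cv2.resize(np.hstack([a,b]),(800,400)))
E
```

```text
45.2083 [ 0.45010437 -0.19974591  0.29990079] [ 0.26560075 -0.61310142  0.14031873]
side 2035 ((501.0810546875, 70.676513671875), (234.65567016601562, 150.887451171875), 72.5009536743164)
top 2656 ((501.5857849121094, 68.08151245117188), (229.75628662109375, 150.2091522216797), 72.8230972290039)
```

View pics/end.png

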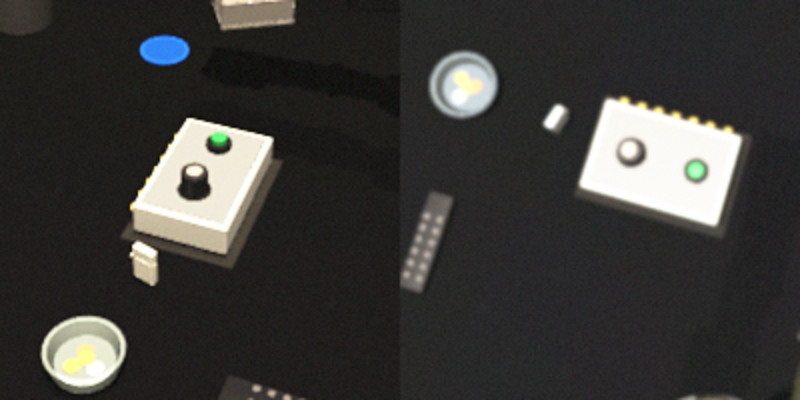

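The box is back where it was (angle unchanged to about 0.2 degrees), the button is up, and the torch, ashtray and remote look undisturbed. Handing in.

```bash
python3 -c "
from station import ticket,get_state
print(ticket.close_job(),get_state()['time'])"
```

```text
the job is handed in; nothing more can be done
the job is handed in; nothing more can be done
```

I turned the knob anticlockwise to its end stop, then four clicks clockwise, let go, and pressed the green button fully down once. The job was handed in at about 45 s, and it reports no verdict.

- **End stop:** the knob had started three clicks from the stop. At the stop the torque rose to about 0.36 N m, well above any click.
- **Torque limit:** one noisy reading at the stop showed 0.43 N m, briefly above the 0.4 limit. I backed off straight away and the box did not stay twisted, but I did not measure how far it twisted at that moment.
- **Four clicks:** going clockwise I felt four flips in resistance, one for each click. The knob was released at the fourth with almost no torque on it.
- **Button:** it went down about 6 mm at about 5 N, then met its hard stop at 14 N. It looked up again afterwards.
- **Last pictures:** the box is within about 1 mm and 0.3 degrees of its starting pose. The torch, ashtray and remote looked undisturbed. I did not check the game cases in the last pictures, but the arm never worked near the rack.
- **Not checked separately:** the knob is blank, so its final click rests on the torque count alone.

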